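Sort tired hair clips from good ones by feel

TASK

Squeeze each of the three hair clips by its thumb pads to feel its spring, gently enough not to break it, and carry it by the pads. Lay the clips whose spring is still stiff in the black make-up case; at least one has a tired spring that gives way softly and stays pressed in: lay any such clip, still pressed in, in the shallow wooden tray. Set the clips down rather than dropping them, and leave the other things where they are.

Things in the scene. Friction and masses are not known exactly. Their poses are not given: they have to be found in the camera images.
- clip_a: one of three like white claw hair clips lying on their sides: two mirrored arms 24 mm high on an upright steel spring pivot, 86 mm long, about 55 g. Origin: pivot axis, underside; z up; +x to the closed claw tips (x = 44 mm; 36 mm wide at x = 22), -x to the flared handles. Frame belongs to the +y arm: turns up to 0.25 rad when squeezed
- clip_b: another such clip, same size and frame. On all three the handles end in upright round thumb pads, 10 mm diameter, 24 mm high, centres at x = -38 mm, y = +-21 mm: 52 mm over their outsides when let go. Squeezing the pads together along y opens the claws; a stop ends it at about 33 mm over the outsides
- clip_c: another such clip, same size and frame. Spring of any clip: if good and stiff, it starts to give at 9 to 10 N on each pad, at 20 N has closed only about 7 mm (to 45 mm over the pads), springs back when let go, and breaks above 30 N on a pad, before the stop; if tired and soft, it gives at about 2 N all the way to the stop (33 mm) and stays pressed in when let go
- clip_a_arm (a joint): how far clip_a is squeezed: angle of one arm to the other, 0 = claws shut, as all start; 0.5 rad = at the stop; each 0.1 rad brings the pads about 4 mm closer
- clip_b_arm (a joint): the same for clip_b
- clip_c_arm (a joint): the same for clip_c
- case: the deep black compartment of the make-up case, with a bright metal rim and a catch on its front: fixed open box 170 mm (x) by 260 mm (y), 60 mm high, walls and floor 5 mm (floor's top at z = 5 mm). Origin: centre of its underside; z up, x across the short side
- tray: the small shallow wooden tray for throw-outs: fixed open box 170 mm (x) by 190 mm (y), 30 mm high, walls and floor 7 mm (floor's top at z = 7 mm). Origin: centre of its underside; z up
- jar: bystander: white cream jar, 66 mm across, 45 mm high; origin at its underside
- dropper: bystander: amber dropper bottle, 34 mm across, 92 mm high; origin at its underside
- compact: bystander: grey powder compact, 60 mm across, 14 mm high; origin at its underside
- brush: bystander: make-up brush lying down, 190 mm long; origin about its middle at the underside
Mind the look-alikes: they are no part of the job. Leave any blue look-alike of the clip_c alone.

How it is judged (in metres and radians):
At the end, for the whole second after the job is handed in: Every clip that springs back (arm under 0.06 rad) lies in the black case, and every clip that stays pressed in after the squeeze (arm over 0.1 rad), at least one, lies in the wooden tray: pivot within the walls and less than 35 mm above the box's underside, slower than 0.02 m/s (((x of clip_a in the frame of case between -0.08 and 0.08 m and y of clip_a in the frame of case between -0.125 and 0.125 m and z of clip_a in the frame of case below 0.035 m and value of joint clip_a_arm below 0.06 rad) or (x of clip_a in the frame of tray between -0.078 and 0.078 m and y of clip_a in the frame of tray between -0.088 and 0.088 m and z of clip_a in the frame of tray below 0.035 m and value of joint clip_a_arm above 0.1 rad)) and ((x of clip_b in the frame of case between -0.08 and 0.08 m and y of clip_b in the frame of case between -0.125 and 0.125 m and z of clip_b in the frame of case below 0.035 m and value of joint clip_b_arm below 0.06 rad) or (x of clip_b in the frame of tray between -0.078 and 0.078 m and y of clip_b in the frame of tray between -0.088 and 0.088 m and z of clip_b in the frame of tray below 0.035 m and value of joint clip_b_arm above 0.1 rad)) and ((x of clip_c in the frame of case between -0.08 and 0.08 m and y of clip_c in the frame of case between -0.125 and 0.125 m and z of clip_c in the frame of case below 0.035 m and value of joint clip_c_arm below 0.06 rad) or (x of clip_c in the frame of tray between -0.078 and 0.078 m and y of clip_c in the frame of tray between -0.088 and 0.088 m and z of clip_c in the frame of tray below 0.035 m and value of joint clip_c_arm above 0.1 rad)) and ((x of clip_a in the frame of tray between -0.078 and 0.078 m and y of clip_a in the frame of tray between -0.088 and 0.088 m and z of clip_a in the frame of tray below 0.035 m and value of joint clip_a_arm above 0.1 rad) or (x of clip_b in the frame of tray between -0.078 and 0.078 m and y of clip_b in the frame of tray between -0.088 and 0.088 m and z of clip_b in the frame of tray below 0.035 m and value of joint clip_b_arm above 0.1 rad) or (x of clip_c in the frame of tray between -0.078 and 0.078 m and y of clip_c in the frame of tray between -0.088 and 0.088 m and z of clip_c in the frame of tray below 0.035 m and value of joint clip_c_arm above 0.1 rad)) and linear speed of each of clip_a, clip_b, clip_c below 0.02 m/s); the robot touches nothing.
It fails at once if a clip is crushed: the fingers' contact forces on it (both fingers added) exceed 64 N (contact force between the fingers and clip_a above 64 N or contact force between the fingers and clip_b above 64 N or contact force between the fingers and clip_c above 64 N).
It fails at once if a clip is dropped or thrown: it moves faster than 0.9 m/s with no finger on it ((linear speed of clip_a above 0.9 m/s and contact force between the fingers and clip_a below 0.05 N) or (linear speed of clip_b above 0.9 m/s and contact force between the fingers and clip_b below 0.05 N) or (linear speed of clip_c above 0.9 m/s and contact force between the fingers and clip_c below 0.05 N)).
It fails at once if a bystander (jar, dropper bottle, compact, brush) is moved by more than 20 mm (distance of any of jar, dropper, compact, brush from where it was at the start of the episode above 0.02 m).
It also fails if it takes over 72 s, if anything falls off the work surface, if the arm or the gripper's body presses on something with over 40 N, if the wrist force passes 120 N, or if a joint passes its speed limit or range.

ROBOT

A 7-joint arm with a two-finger parallel gripper is mounted at the origin on the work surface. World frame = base frame: x ahead of the robot, y to its left, z up, the work surface at z = 0. Lengths are in mm, angles in rad, forces in N, time in s.
With the tool pointing down it reaches from about 425 to 875 mm from the base axis. Payload 4.7 kg.
Tool frame: the origin (TCP) lies midway between the tips of the shut fingers; the grasp point (between the pads) lies 19 mm behind it; z points along the fingers, y is the direction in which the jaws open and shut (so a half turn about z gives the same grasp; the last joint's range is limited). The gripper opens to 85 mm and grips with 20 to 120 N. Pads are 22 mm wide; open, the fingers measure 114 mm over their backs; the gripper's body (76 mm by 85 mm) begins 54 mm behind the grasp point. The pads swing forward as they close: fully open they stand 13 mm farther back than shut.
Start: joints at [-1.195, 0.321, -0.07, 1.45, 0.023, 1.371, -0.057], TCP at [230.103, 607.932, 193.749] pointing down, gripper open.
Joint ranges: [-2.86, 2.86], [-0.3, 2.09], [-1.38, 1.24], [0.06, 2.45], [-1.56, 4.7], [0.09, 2.05], [-2.69, 2.69]. Speed limits (rad/s): [2.57, 2.57, 3.14, 3.14, 3.14, 3.14, 3.14].

INTERFACE

Orientations are given as a unit quaternion [x, y, z, w].
In Python, from bench import bot gives the robot as it stands.
- The arm moves only by the tool arm_command, never from a script. Its argument "increments" is a list of rows, each an object with "linear": the shift along the tool's x, y, z in mm, a list of three; "dr": the turn, a rotation vector about the tool's x, y, z in degrees, a list of three; "hand": the gripper command: -1 is fully open, 1 is shut, values between are in proportion. A call has 1 to 12 rows; each row shifts and turns the commanded pose from where the row before left it, along the tool's axes as they then stand; what a row does not reach is not made up. A row lasts 1/12 s, in which the tool goes at most 41.7 mm and 7.16 degrees, less where a joint would pass 70% of its speed; a pose out of reach is approached as far as the arm can. A call with a gripper value outside its range is refused whole. The fingers move at their own pace and stop on an object; "squeeze" is the grip in N (left out, the last holds). Time passes only in rows, so rows that do not move let the fingers close. It gives the time, the measured TCP pose, the force and the opening at its end, in the units of the state.
- bot.state(): the state, without advancing time (a new reading comes with each control period).
- bot.grab_frame(name): name is "scene" or "top" or "wrist"; returns the picture (400x640x3 uint8, red, green, blue); there is no depth.
- bot.calibration(name): a dict with "fx", "fy", "cx", "cy" (pixels), "cam_to_world" (4x4, takes a point from camera to world coordinates). Camera axes: x right, y down, z forward; pixel columns grow to the right and rows downward; lengths in mm; the calibration is good to about 2 mm. A picture is of the moment at which its call begins: read the wrist's pose just before it. calibration takes no time and is no camera call; for the wrist camera it gives the pose at the moment of the call.
- bot.job_done(): hands the job in, once; it reports no verdict.
The state is a dict: "clock": time; "joints": joint angles; "joint_velocities": joint speeds; "joint_torque": joint torques, N m; "position": TCP position; "orientation": TCP orientation; "ft_force": force on the tool from outside, world axes, zero at the start; "ft_torque": the same for the moment, N m; "gripper_width": opening from 0.0 (shut) to 1.0 (fully open).
Only numpy, scipy, OpenCV 4.12 (cv2) and the standard library are available. Lean on these libraries where they do the work, as an engineer would, in place of code of your own. Each camera call takes 0.05 s, during which the arm holds its last target. There are 200 camera calls.

## Working session

There is one attempt and no reset: what is moved stays moved. The work goes in short steps, Python scripts to look and compute and a tool call to move; the robot and the scene stay as the last step left them, time stands still between calls to the robot, and variables do not carry over. Pictures are saved under pics/ and viewed, about 8 in all and at most 12, crops included, and the job is handed in when it is done.

Besides the shell and the picture viewer there is one more tool, called by a JSON object that holds its "fn" and its "kwargs", one argument or row to a line. arm_command: Moves the arm, as the interface text tells. Its arguments: {"type":"object","properties":{"increments":{"type":"array"},"squeeze":{"type":"number"}},"required":["increments"]}

```bash
mkdir -p pics; ls
python3 - <<'E'
from bench import bot
import cv2, numpy as np
for n in ("scene","top"):
    f=bot.grab_frame(n); cv2.imwrite(f"pics/{n}0.png",f[:,:,::-1])
    c=bot.calibration(n); print(n,c["fx"],c["fy"],c["cx"],c["cy"],np.round(c["cam_to_world"],3).tolist())
s=bot.state(); print(s)
E
```

```text
pics
scene 395.13813253577433 395.13813253577433 320.5200794691207 202.01744897503738 [[0.535, 0.592, -0.602, 1079.803], [0.845, -0.39, 0.367, -356.689], [-0.017, -0.705, -0.709, 696.296], [0.0, 0.0, 0.0, 1.0]]
top 363.2298044012906 363.2298044012906 318.6941326939954 200.33814373589783 [[0.018, -0.991, 0.134, 403.672], [-1.0, -0.017, 0.011, -11.01], [-0.009, -0.135, -0.991, 1108.152], [0.0, 0.0, 0.0, 1.0]]
{'clock': 0.1, 'joints': array([-1.19491578,  0.32176941, -0.07006494,  1.45152651,  0.02260946,
        1.37081317, -0.05693257]), 'joint_velocities': array([-4.91300900e-04,  7.03314410e-05,  1.52683464e-03, -1.45543723e-03,
       -1.41709267e-03, -2.14218819e-04, -2.90188416e-04]), 'joint_torque': array([-7.41170661e-04, -4.94873428e+01, -3.84311741e-01, -3.15209091e+01,
        1.31182180e-02,  7.37402559e-03,  1.29304721e-05]), 'position': array([229.93344322, 607.39664838, 192.7327454 ]), 'orientation': array([ 1.79916241e-01,  9.83681553e-01, -8.58960450e-04, -1.02219365e-04]), 'ft_force': array([-0.68071112, -0.00899058,  0.01406422]), 'ft_torque': array([ 0.00104593,  0.0384808 , -0.07287315]), 'gripper_width': 0.996371324136423}
```

View pics/top0.png

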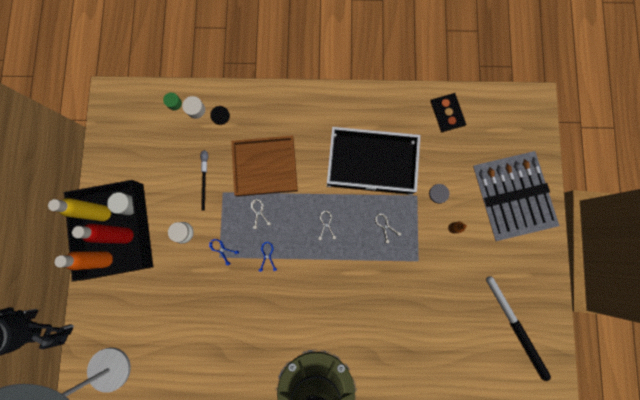

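View pics/scene0.png

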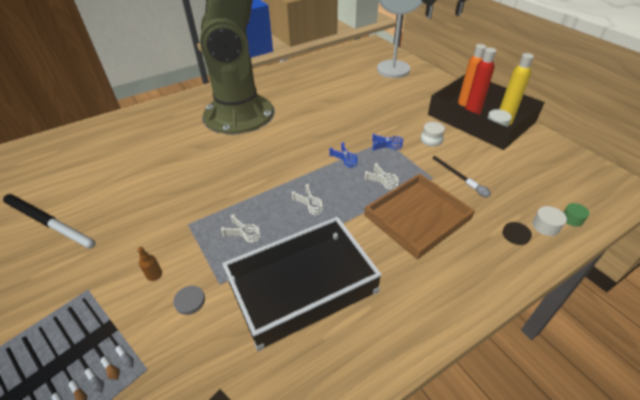

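The top view shows three white clips on the mat, with the claw ring toward +x and the pads toward the robot, at about (260,213), (326,225) and (388,228). The tray is at (265,166) and the case at (374,160). The blue look-alikes are at (222,250) and (267,256). The scene view agrees.

```bash
cat > h.py <<'E'
import cv2, numpy as np
from bench import bot
from scipy.spatial.transform import Rotation as R
def ray(c,uv,z):
    uv=np.atleast_2d(uv).astype(float); T=np.array(c["cam_to_world"])
    d=np.c_[(uv[:,0]-c["cx"])/c["fx"],(uv[:,1]-c["cy"])/c["fy"],np.ones(len(uv))]@T[:3,:3].T
    return T[:3,3]+d*((z-T[2,3])/d[:,2])[:,None]
def white(f,lo=130,sat=45):
    h=cv2.cvtColor(f,cv2.COLOR_RGB2HSV); return ((h[...,2]>lo)&(h[...,1]<sat)).astype(np.uint8)
E
python3 - <<'E'
from h import *
f=cv2.imread("pics/top0.png")[:,:,::-1].copy(); c=bot.calibration("top")
m=white(f); m[:195]=0;m[262:]=0;m[:,:222]=0;m[:,418:]=0
n,l,st,ce=cv2.connectedComponentsWithStats(m)
for i in range(1,n):
    if st[i,4]<15: continue
    p=np.argwhere(l==i)[:,::-1]; w=ray(c,p,20)[:,:2]; mu=w.mean(0)
    print(st[i],"mean",mu.round(),"min",w.min(0).round(),"max",w.max(0).round())
for nm,pts,z in (("case",[(331,128),(421,133),(417,193),(328,187)],60),("tray",[(232,140),(294,137),(298,192),(235,196)],30)):
    w=ray(c,pts,z)[:,:2]; print(nm,w.round().tolist(),w.mean(0).round())
for nm,p in (("jar",(180,232)),("compact",(439,194)),("dropper",(457,227)),("brush",(204,180))): print(nm,ray(c,p,20).round()[0,:2])
cv2.imwrite("pics/crop1.png",cv2.resize(f[120:270,200:440],None,fx=3.3,fy=3.3,interpolation=cv2.INTER_CUBIC)[:,:,::-1])
E
```

```text
[256 199   8  12  25] mean [535. 177.] min [519. 169.] max [552. 191.]
[251 200  12  18  53] mean [522. 193.] min [497. 171.] max [549. 206.]
[264 218   7   7  16] mean [483. 154.] min [477. 146.] max [495. 165.]
[253 220   4   9  22] mean [474. 191.] min [464. 188.] max [488. 197.]
[322 224   8   9  22] mean [473. -20.] min [456. -31.] max [480. -10.]
[330 230   6   9  15] mean [447. -43.] min [439. -50.] max [462. -34.]
case [[765.0, -32.0], [754.0, -300.0], [572.0, -285.0], [586.0, -26.0]] [ 669. -161.]
tray [[732.0, 271.0], [745.0, 80.0], [574.0, 64.0], [559.0, 253.0]] [652. 167.]
jar [448. 415.]
compact [ 577. -362.]
dropper [ 478. -413.]
brush [608. 353.]
```

View pics/crop1.png

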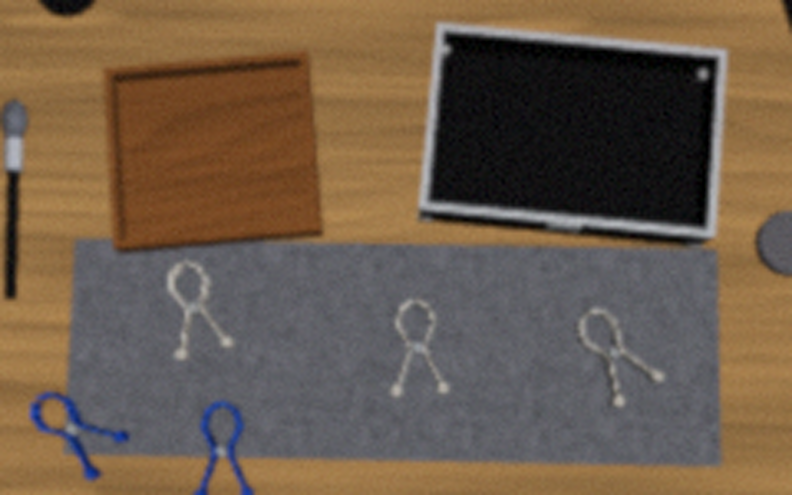

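Run:
```python
from h import *
c=bot.calibration("top")
for nm,p in dict(A=[(180,354),(228,342),(193,306)],B=[(397,392),(444,388),(417,346)],C=[(619,401),(658,377),(614,352)]).items():
    w=ray(c,np.array(p)/3.3+[200,120],22)[:,:2]; d=w[0]-w[1]
    mid=(w[0]+w[1])/2
    print(nm,"mid",mid.round(1),"sep",np.linalg.norm(d).round(1),"ydir deg",np.degrees(np.arctan2(d[1],d[0])).round(1),"pivot",w[2].round(1),"dir",np.degrees(np.arctan2(*(w[2]-mid)[::-1])).round(1))
for p in [(130,440),(30,480)]: pass
s=bot.state(); r=R.from_quat(s["orientation"]).as_matrix(); print(r.round(3)); print(np.round(np.linalg.inv(np.vstack([np.c_[r,s["position"]],[0,0,0,1]]))@np.array(bot.calibration("wrist")["cam_to_world"]),3), bot.calibration("wrist")["fx"])
```

```text
A mid [472.2 170. ] sep 44.7 ydir deg 105.1 pivot [510.2 181.6] dir 16.9
B mid [437.8 -26.9] sep 42.5 ydir deg 95.9 pivot [477.4 -23.1] dir 5.4
C mid [ 442.3 -223.1] sep 41.6 ydir deg 122.1 pivot [ 475.2 -201.3] dir 33.6
[[-0.935  0.354 -0.001]
 [ 0.354  0.935 -0.002]
 [-0.    -0.002 -1.   ]]
[[ 0.00000e+00 -9.63000e-01 -2.68000e-01  6.87320e+01]
 [ 1.00000e+00  0.00000e+00 -1.00000e-03  2.81000e-01]
 [ 1.00000e-03 -2.68000e-01  9.63000e-01 -1.80747e+02]
 [ 0.00000e+00  0.00000e+00  0.00000e+00  1.00000e+00]] 343.0441474495916
```

{"fn": "arm_command", "kwargs": {
  "increments": [
    {"linear": [0,0,0],"dr": [0,0,-6.1],"hand": -1},
    {"linear": [0,0,0],"dr": [0,0,-6.1],"hand": -1},
    {"linear": [0,0,0],"dr": [0,0,-6.1],"hand": -1},
    {"linear": [0,0,0],"dr": [0,0,-6.1],"hand": -1},
    {"linear": [0,0,0],"dr": [0,0,-6.1],"hand": -1},
    {"linear": [0,0,0],"dr": [0,0,-6.1],"hand": -1}
  ],
  "squeeze": 20
}}

```text
clock: 0.6
position: [230.0, 607.6, 193.1]
orientation: [-0.141, 0.99, -0.001, -0.0]
ft_force: [-0.4, -0.5, -0.1]
gripper_width: 1.003
```

{"fn": "arm_command", "kwargs": {
  "increments": [
    {"linear": [-9.3,-40.6,0],"dr": [0,0,0],"hand": -1},
    {"linear": [-9.3,-40.6,0],"dr": [0,0,0],"hand": -1},
    {"linear": [-9.3,-40.6,0],"dr": [0,0,0],"hand": -1},
    {"linear": [-9.3,-40.6,0],"dr": [0,0,0],"hand": -1},
    {"linear": [-9.3,-40.6,0],"dr": [0,0,0],"hand": -1},
    {"linear": [-9.3,-40.6,0],"dr": [0,0,0],"hand": -1},
    {"linear": [-9.3,-40.6,0],"dr": [0,0,0],"hand": -1},
    {"linear": [-9.3,-40.6,0],"dr": [0,0,0],"hand": -1},
    {"linear": [-9.3,-40.6,0],"dr": [0,0,0],"hand": -1},
    {"linear": [-9.3,-40.6,0],"dr": [0,0,0],"hand": -1},
    {"linear": [-9.3,-40.6,20],"dr": [0,0,0],"hand": -1},
    {"linear": [-9.3,-40.6,35],"dr": [0,0,0],"hand": -1}
  ]
}}

```text
clock: 1.6
position: [467.1, 179.7, 151.0]
orientation: [-0.137, 0.991, 0.001, 0.003]
ft_force: [0.7, 1.0, -0.4]
gripper_width: 1.001
```

{"fn": "arm_command", "kwargs": {
  "increments": [
    {"linear": [0,0,20],"dr": [0,0,0],"hand": -1},
    {"linear": [0,0,0],"dr": [0,0,0],"hand": -1},
    {"linear": [0,0,0],"dr": [0,0,0],"hand": -1}
  ]
}}

```text
clock: 1.85
position: [462.8, 182.0, 128.0]
orientation: [-0.138, 0.99, -0.0, -0.001]
ft_force: [0.1, -0.1, 0.7]
gripper_width: 1.0
```

```bash
cat >> h.py <<'E'
def wshot(name):
    c=bot.calibration("wrist"); s=bot.state(); f=bot.grab_frame("wrist")
    cv2.imwrite(f"pics/{name}.png",f[:,:,::-1]); np.savez(f"pics/{name}.npz",p=s["position"],q=s["orientation"],T=c["cam_to_world"],k=[c["fx"],c["fy"],c["cx"],c["cy"]])
def load(name):
    d=np.load(f"pics/{name}.npz"); k=d["k"]; return cv2.imread(f"pics/{name}.png")[:,:,::-1].copy(),dict(fx=k[0],fy=k[1],cx=k[2],cy=k[3],cam_to_world=d["T"])
def pads(name,uv1,uv2,z=24):
    # pad centres at their tops -> mid, jaw-line angle; correction in tool frame now
    _,c=load(name); w=ray(c,[uv1,uv2],z)[:,:2]; goal(w.mean(0),np.degrees(np.arctan2(*(w[0]-w[1])[::-1])))
    print("sep",np.linalg.norm(w[0]-w[1]).round(1))
def goal(xy,ang=None):
    s=bot.state(); r=R.from_quat(s["orientation"]).as_matrix(); y=np.degrees(np.arctan2(r[1,1],r[0,1]))
    t=0 if ang is None else (ang-y+90)%180-90
    r2=R.from_euler("z",t,degrees=True).as_matrix()@r; d=np.r_[np.array(xy)-s["position"][:2],0]
    print("goal",np.round(xy,1),"turn dr z",-round(t,1),"then tool lin",(r2.T@d).round(1),"tcp",s["position"].round(1),"tilt",r[:,2].round(3),"t",s["clock"])
E
python3 -c "
from h import *
wshot('w1')"
```

```text
(no output)
```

View pics/w1.png

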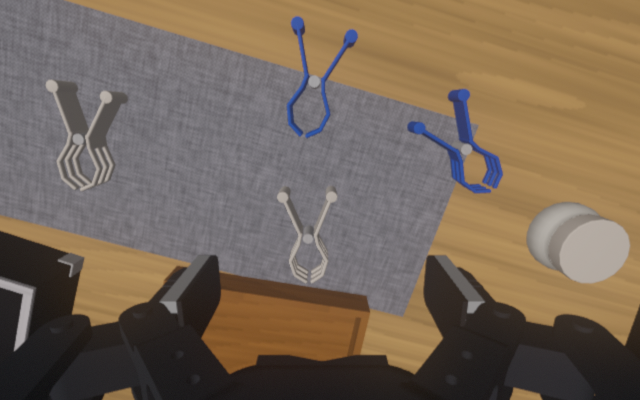

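The wrist view shows clip A with pad tops at (283,197) and (332,197), and clip B with pads at (52,86) and (106,97).

Run:
```python
from h import *
pads('w1',(283,197),(332,197)); 
_,c=load('w1'); w=ray(c,[(52,86),(106,97),(79,139),(308,239)],24); print(w.round(1), (w[0]+w[1])/2)
```

```text
goal [472.6 172.6] turn dr z 0.1 then tool lin [ -5.8 -12.6  -0. ] tcp [463.6 183.2 129.3] tilt [-0.  0. -1.] t 1.9
sep 42.1
[[440.5 -45.1  24. ]
 [437.2  -3.2  24. ]
 [476.5 -20.7  24. ]
 [509.7 183.2  24. ]] [438.82570858 -24.11739503  24.        ]
```

{"fn": "arm_command", "kwargs": {
  "increments": [
    {"linear": [-5.8,-12.6,20],"dr": [0,0,0],"hand": -1},
    {"linear": [0,0,30],"dr": [0,0,0],"hand": -1},
    {"linear": [0,0,30],"dr": [0,0,0],"hand": -1},
    {"linear": [0,0,15],"dr": [0,0,0],"hand": -1},
    {"linear": [0,0,0],"dr": [0,0,0],"hand": -1},
    {"linear": [0,0,0],"dr": [0,0,0],"hand": -1}
  ]
}}

```text
clock: 2.4
position: [473.2, 173.1, 34.9]
orientation: [-0.139, 0.99, 0.0, 0.0]
ft_force: [0.9, 0.4, 0.5]
gripper_width: 0.997
```

Run:
```python
from h import *
wshot('w2'); goal((472.6,172.6))
```

```text
goal [472.6 172.6] turn dr z 0 then tool lin [ 1.7 -0.1 -0. ] tcp [474.2 173.2  35.8] tilt [ 0.003  0.001 -1.   ] t 2.45
```

View pics/w2.png

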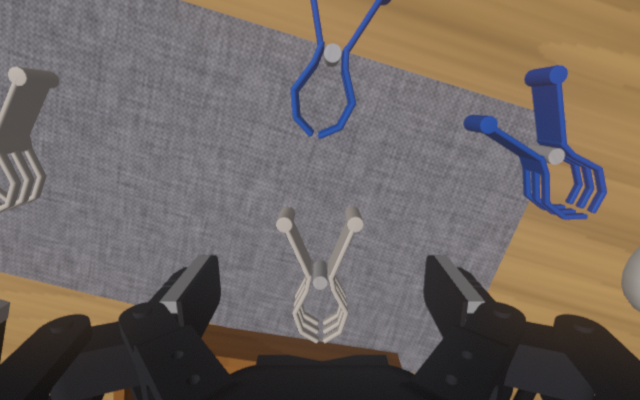

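{"fn": "arm_command", "kwargs": {
  "increments": [
    {"linear": [1.7,0,0],"dr": [0,0,0],"hand": 0.1},
    {"linear": [0,0,0],"dr": [0,0,0],"hand": 0.1},
    {"linear": [0,0,0],"dr": [0,0,0],"hand": 0.1},
    {"linear": [0,0,0],"dr": [0,0,0],"hand": 0.1},
    {"linear": [0,0,0],"dr": [0,0,0],"hand": 0.1},
    {"linear": [0,0,0],"dr": [0,0,0],"hand": 0.1}
  ]
}}

```text
clock: 2.95
position: [471.6, 171.0, 34.1]
orientation: [-0.138, 0.99, 0.0, 0.0]
ft_force: [-0.3, -0.4, 0.5]
gripper_width: 0.454
```

Run:
```python
from h import *
pads('w2',(284,226),(355,225))
wshot('w3'); goal((472.6,172.6)); s=bot.state(); print(s["gripper_width"])
```

```text
goal [473.3 172.3] turn dr z -1.0 then tool lin [-2.1  0.7  0. ] tcp [471.6 171.   34.1] tilt [ 0.  0. -1.] t 2.95
sep 42.0
goal [472.6 172.6] turn dr z 0 then tool lin [-1.5  1.3  0. ] tcp [471.5 171.   34. ] tilt [ 0.  0. -1.] t 3.0
0.44957849158772134
```

View pics/w3.png

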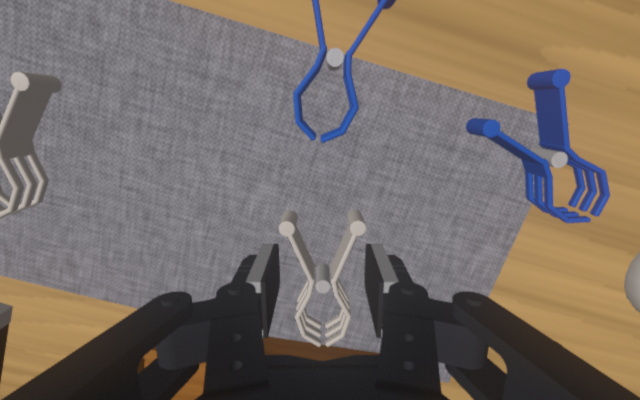

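{"fn": "arm_command", "kwargs": {
  "increments": [
    {"linear": [-1.5,1.3,0],"dr": [0,0,-0.4],"hand": -1},
    {"linear": [0,0,0],"dr": [0,0,0],"hand": -1},
    {"linear": [0,0,0],"dr": [0,0,0],"hand": -1},
    {"linear": [0,0,0],"dr": [0,0,0],"hand": -1},
    {"linear": [0,0,0],"dr": [0,0,0],"hand": -1},
    {"linear": [0,0,10],"dr": [0,0,0],"hand": -1},
    {"linear": [0,0,10],"dr": [0,0,0],"hand": -1},
    {"linear": [0,0,8],"dr": [0,0,0],"hand": -1},
    {"linear": [0,0,0],"dr": [0,0,0],"hand": -1}
  ]
}}

```text
clock: 3.75
position: [470.4, 171.7, 3.2]
orientation: [-0.142, 0.99, -0.001, -0.002]
ft_force: [-0.9, -0.4, -0.5]
gripper_width: 1.001
```

Run:
```python
from h import *
wshot('w4'); goal((473,172.4)); s=bot.state(); print(s["gripper_width"],s["ft_force"])
```

```text
goal [473.  172.4] turn dr z 0 then tool lin [-2.  -0.1 -0. ] tcp [471.1 171.9   4.2] tilt [-0.003 -0.002 -1.   ] t 3.8
1.0004454549143351 [ 0.34266763 -0.42132912 -0.10058595]
```

View pics/w4.png

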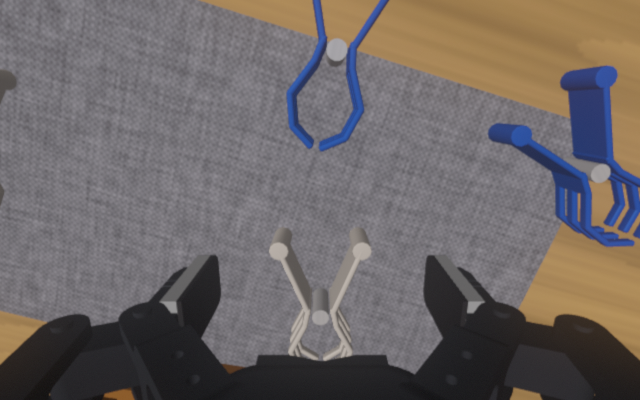

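{"fn": "arm_command", "kwargs": {
  "increments": [
    {"linear": [-2,0,0],"dr": [0,0,0],"hand": 0},
    {"linear": [0,0,0],"dr": [0,0,0],"hand": 0},
    {"linear": [0,0,0],"dr": [0,0,0],"hand": 0},
    {"linear": [0,0,0],"dr": [0,0,0],"hand": 0},
    {"linear": [0,0,0],"dr": [0,0,0],"hand": 0},
    {"linear": [0,0,0],"dr": [0,0,0],"hand": 0}
  ],
  "squeeze": 20
}}

```text
clock: 4.3
position: [474.6, 173.3, 6.1]
orientation: [-0.142, 0.99, 0.0, 0.0]
ft_force: [0.1, 0.0, -0.2]
gripper_width: 0.501
```

Run:
```python
from h import *
wshot('w5'); goal((473,172.4)); s=bot.state(); print(s["gripper_width"],s["ft_force"])
```

```text
goal [473.  172.4] turn dr z 0 then tool lin [ 1.7 -0.4 -0. ] tcp [474.5 173.2   6.1] tilt [ 0.  0. -1.] t 4.35
0.5032712911569107 [ 0.66727947 -0.65991487 -0.84598054]
```

View pics/w5.png

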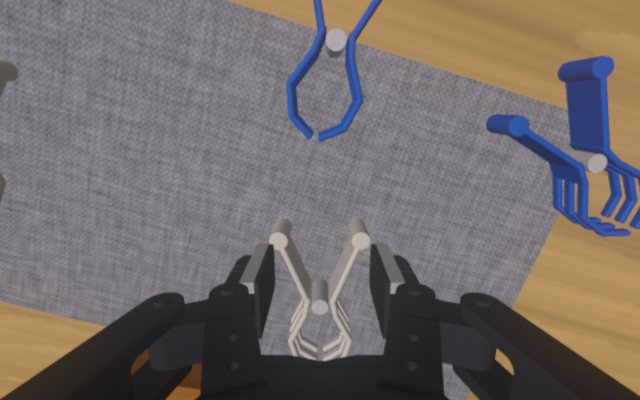

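Run:
```python
from h import *
f=bot.grab_frame("scene"); c=bot.calibration("scene"); s=bot.state(); T=np.linalg.inv(np.array(c["cam_to_world"]))
r=R.from_quat(s["orientation"]).as_matrix(); g=f.copy()
u0,v0=280,60
g=cv2.resize(g[v0:v0+170,u0:u0+200],None,fx=4,fy=4,interpolation=cv2.INTER_CUBIC)[:,:,::-1].copy()
# mark predicted finger tips: TCP(red), inner pads +-21 at z=-4 (green), hypothesis 36 mm back (yellow)
for q,col in (([0,0,0],(0,0,255)),([0,21,-4],(0,255,0)),([0,-21,-4],(0,255,0)),([0,21,-40],(0,255,255)),([0,-21,-40],(0,255,255))):
    p=T[:3,:3]@(s["position"]+r@np.array(q,float))+T[:3,3]; u,v=c["fx"]*p[0]/p[2]+c["cx"],c["fy"]*p[1]/p[2]+c["cy"]
    cv2.drawMarker(g,(int((u-u0)*4),int((v-v0)*4)),col,cv2.MARKER_CROSS,12,2)
cv2.imwrite("pics/s2.png",g[:600])
```

```text
(no output)
```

View pics/s2.png

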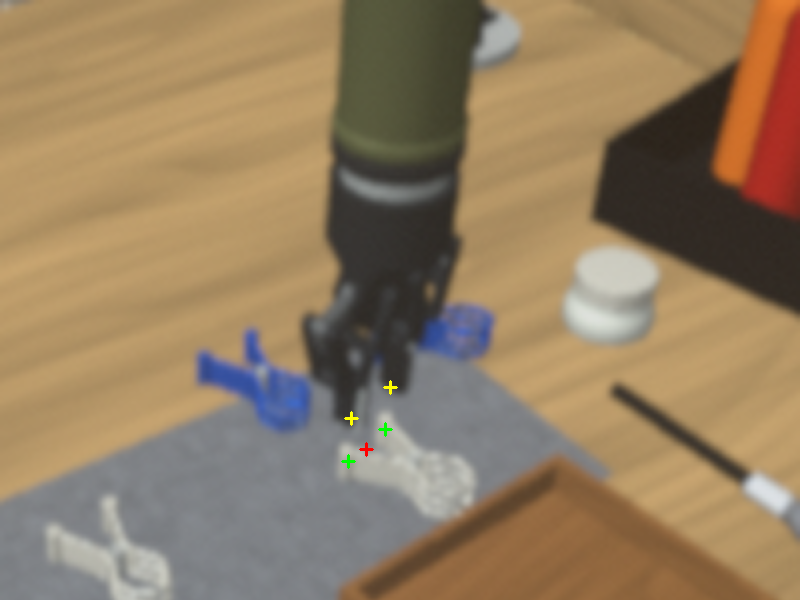

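The fingers stopped at 42.5 mm without touching the clip. Wrist and scene views both put the real fingertips about 36 mm behind the reported TCP (yellow marks match, green ones don't). I'll open the gripper, go about 36 mm deeper and watch the force.

{"fn": "arm_command", "kwargs": {
  "increments": [
    {"linear": [1.5,0,0],"dr": [0,0,0],"hand": -1},
    {"linear": [0,0,0],"dr": [0,0,0],"hand": -1},
    {"linear": [0,0,0],"dr": [0,0,0],"hand": -1},
    {"linear": [0,0,0],"dr": [0,0,0],"hand": -1},
    {"linear": [0,0,0],"dr": [0,0,0],"hand": -1},
    {"linear": [0,0,8],"dr": [0,0,0],"hand": -1},
    {"linear": [0,0,8],"dr": [0,0,0],"hand": -1},
    {"linear": [0,0,8],"dr": [0,0,0],"hand": -1},
    {"linear": [0,0,8],"dr": [0,0,0],"hand": -1},
    {"linear": [0,0,0],"dr": [0,0,0],"hand": -1},
    {"linear": [0,0,0],"dr": [0,0,0],"hand": -1}
  ]
}}

```text
clock: 5.32
position: [472.2, 172.4, -27.1]
orientation: [-0.141, 0.99, -0.0, -0.001]
ft_force: [0.2, 0.2, 0.9]
gripper_width: 0.999
```

Run:
```python
from h import *
goal((473,172.4)); s=bot.state(); print(s["gripper_width"],s["ft_force"])
```

```text
goal [473.  172.4] turn dr z 0 then tool lin [-0.8 -0.2 -0. ] tcp [472.2 172.4 -27.1] tilt [-0.002 -0.001 -1.   ] t 5.3167
0.9986762022356809 [0.23423726 0.18584887 0.86825861]
```

{"fn": "arm_command", "kwargs": {
  "increments": [
    {"linear": [-0.8,0,5],"dr": [0,0,0],"hand": -1},
    {"linear": [0,0,0],"dr": [0,0,0],"hand": -0.3},
    {"linear": [0,0,0],"dr": [0,0,0],"hand": 0},
    {"linear": [0,0,0],"dr": [0,0,0],"hand": 0.3},
    {"linear": [0,0,0],"dr": [0,0,0],"hand": 0.5},
    {"linear": [0,0,0],"dr": [0,0,0],"hand": 0.5},
    {"linear": [0,0,0],"dr": [0,0,0],"hand": 0.5},
    {"linear": [0,0,0],"dr": [0,0,0],"hand": 0.5},
    {"linear": [0,0,0],"dr": [0,0,0],"hand": 0.5}
  ],
  "squeeze": 20
}}

```text
clock: 6.07
position: [474.4, 173.3, -29.7]
orientation: [-0.141, 0.99, 0.0, 0.001]
ft_force: [-3.1, -0.9, 7.7]
gripper_width: 0.528
```

{"fn": "arm_command", "kwargs": {
  "increments": [
    {"linear": [0,0,-6],"dr": [0,0,0],"hand": 0.5},
    {"linear": [0,0,-14],"dr": [0,0,0],"hand": 0.5},
    {"linear": [0,0,-20],"dr": [0,0,0],"hand": 0.5},
    {"linear": [0,0,-20],"dr": [0,0,0],"hand": 0.5},
    {"linear": [0,0,-20],"dr": [0,0,0],"hand": 0.5},
    {"linear": [0,0,-20],"dr": [0,0,0],"hand": 0.5},
    {"linear": [0,0,0],"dr": [0,0,0],"hand": 0.5}
  ]
}}

```text
clock: 6.65
position: [476.7, 174.2, 73.3]
orientation: [-0.141, 0.99, 0.001, 0.004]
ft_force: [0.4, 0.4, -0.1]
gripper_width: 0.491
```

Run:
```python
from h import *
goal((634,-109),86.7); s=bot.state(); print(s["gripper_width"],s["ft_force"]); wshot('w6')
```

```text
goal [ 634 -109] turn dr z 19.6 then tool lin [-173.3 -273.7    0.9] tcp [476.7 174.2  73.3] tilt [ 0.007  0.004 -1.   ] t 6.65
0.4910109275239757 [ 0.38052937  0.40026858 -0.09535129]
```

View pics/w6.png

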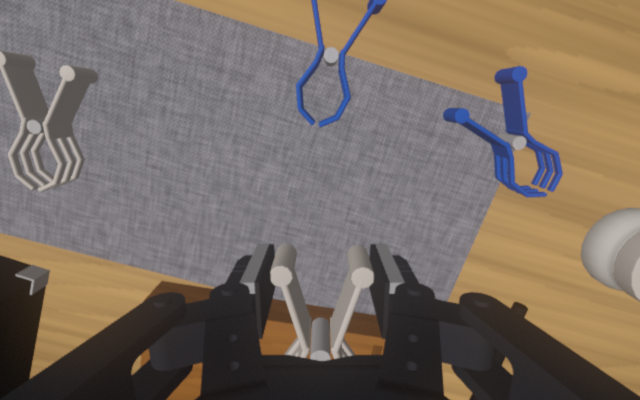

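The clip is held by its pads between the fingers, with its pad tops at (281,275) and (362,275). Width has gone from 0.528 to 0.491, so I'll check whether it is still creeping while I turn it.

{"fn": "arm_command", "kwargs": {
  "increments": [
    {"linear": [0,0,0],"dr": [0,0,5],"hand": 0.5},
    {"linear": [0,0,0],"dr": [0,0,5],"hand": 0.5},
    {"linear": [0,0,0],"dr": [0,0,5],"hand": 0.5},
    {"linear": [0,0,0],"dr": [0,0,4.6],"hand": 0.5},
    {"linear": [0,0,0],"dr": [0,0,0],"hand": 0.5},
    {"linear": [0,0,0],"dr": [0,0,0],"hand": 0.5}
  ]
}}

```text
clock: 7.2
position: [473.1, 172.7, 68.0]
orientation: [0.028, 1.0, -0.0, -0.001]
ft_force: [-0.1, -0.7, 0.3]
gripper_width: 0.495
```

{"fn": "arm_command", "kwargs": {
  "increments": [
    {"linear": [0,0,0],"dr": [0,0,0],"hand": 0.5},
    {"linear": [0,0,0],"dr": [0,0,0],"hand": 0.5},
    {"linear": [0,0,0],"dr": [0,0,0],"hand": 0.5},
    {"linear": [0,0,0],"dr": [0,0,0],"hand": 0.5},
    {"linear": [0,0,0],"dr": [0,0,0],"hand": 0.5},
    {"linear": [0,0,0],"dr": [0,0,0],"hand": 0.5}
  ]
}}

```text
clock: 7.7
position: [473.8, 173.0, 68.9]
orientation: [0.029, 1.0, 0.0, 0.0]
ft_force: [0.9, -0.1, -1.3]
gripper_width: 0.494
```

{"fn": "arm_command", "kwargs": {
  "increments": [
    {"linear": [-9,-14,0],"dr": [0,0,0],"hand": 0.5},
    {"linear": [-17,-27,0],"dr": [0,0,0],"hand": 0.5},
    {"linear": [-18,-29,0],"dr": [0,0,0],"hand": 0.5},
    {"linear": [-18,-29,0],"dr": [0,0,0],"hand": 0.5},
    {"linear": [-18,-29,0],"dr": [0,0,0],"hand": 0.5},
    {"linear": [-18,-29,0],"dr": [0,0,0],"hand": 0.5},
    {"linear": [-18,-29,0],"dr": [0,0,0],"hand": 0.5},
    {"linear": [-18,-29,0],"dr": [0,0,0],"hand": 0.5},
    {"linear": [-18,-29,0],"dr": [0,0,0],"hand": 0.5},
    {"linear": [-14,-20,0],"dr": [0,0,0],"hand": 0.5},
    {"linear": [-7,-10,0],"dr": [0,0,0],"hand": 0.5},
    {"linear": [0,0,0],"dr": [0,0,0],"hand": 0.5}
  ]
}}

```text
clock: 8.7
position: [631.1, -114.3, 68.7]
orientation: [0.031, 1.0, -0.001, 0.0]
ft_force: [0.2, 0.1, -0.9]
gripper_width: 0.498
```

Run:
```python
from h import *
goal((634,-109),86.7); s=bot.state(); print(s["gripper_width"],s["ft_force"])
```

```text
goal [ 634 -109] turn dr z -0.3 then tool lin [-2.6  5.5 -0. ] tcp [ 631.1 -114.3   68.7] tilt [ 0.    -0.002 -1.   ] t 8.7
0.4979395282599082 [ 0.15214924  0.06228488 -0.92862331]
```

{"fn": "arm_command", "kwargs": {
  "increments": [
    {"linear": [-2.6,5.5,10],"dr": [0,0,0],"hand": 0.5},
    {"linear": [0,0,24],"dr": [0,0,0],"hand": 0.5},
    {"linear": [0,0,24],"dr": [0,0,0],"hand": 0.5},
    {"linear": [0,0,18],"dr": [0,0,0],"hand": 0.5},
    {"linear": [0,0,10],"dr": [0,0,0],"hand": 0.5},
    {"linear": [0,0,0],"dr": [0,0,0],"hand": 0.5},
    {"linear": [0,0,0],"dr": [0,0,0],"hand": 0.5}
  ]
}}

```text
clock: 9.28
position: [633.2, -103.3, -17.4]
orientation: [0.028, 1.0, 0.0, -0.0]
ft_force: [-0.2, -0.1, 0.6]
gripper_width: 0.493
```

{"fn": "arm_command", "kwargs": {
  "increments": [
    {"linear": [0,0,3],"dr": [0,0,0],"hand": 0.5},
    {"linear": [0,0,2],"dr": [0,0,0],"hand": 0.5},
    {"linear": [0,0,1],"dr": [0,0,0],"hand": 0.5},
    {"linear": [0,0,0],"dr": [0,0,0],"hand": 0.5},
    {"linear": [0,0,0],"dr": [0,0,0],"hand": 0.5}
  ]
}}

```text
clock: 9.7
position: [633.8, -105.3, -22.7]
orientation: [0.029, 1.0, 0.0, 0.0]
ft_force: [1.0, -0.1, -1.1]
gripper_width: 0.498
```

{"fn": "arm_command", "kwargs": {
  "increments": [
    {"linear": [0,0,1.5],"dr": [0,0,0],"hand": 0.5},
    {"linear": [0,0,1.5],"dr": [0,0,0],"hand": 0.5},
    {"linear": [0,0,0],"dr": [0,0,0],"hand": 0.5},
    {"linear": [0,0,0],"dr": [0,0,0],"hand": 0.5}
  ]
}}

```text
clock: 10.03
position: [634.0, -105.4, -24.3]
orientation: [0.029, 1.0, 0.0, 0.0]
ft_force: [-4.0, 1.1, 9.1]
gripper_width: 0.492
```

{"fn": "arm_command", "kwargs": {
  "increments": [
    {"linear": [0,0,0],"dr": [0,0,0],"hand": 0.0},
    {"linear": [0,0,0],"dr": [0,0,0],"hand": -0.1},
    {"linear": [0,0,0],"dr": [0,0,0],"hand": -0.2},
    {"linear": [0,0,0],"dr": [0,0,0],"hand": -0.3},
    {"linear": [0,0,0],"dr": [0,0,0],"hand": -0.45},
    {"linear": [0,0,0],"dr": [0,0,0],"hand": -0.6},
    {"linear": [0,0,0],"dr": [0,0,0],"hand": -0.6},
    {"linear": [0,0,-20],"dr": [0,0,0],"hand": -0.6},
    {"linear": [0,0,-30],"dr": [0,0,0],"hand": -0.6},
    {"linear": [0,0,-30],"dr": [0,0,0],"hand": -0.6},
    {"linear": [0,0,-30],"dr": [0,0,0],"hand": -1},
    {"linear": [0,0,0],"dr": [0,0,0],"hand": -1}
  ]
}}

```text
clock: 11.03
position: [637.9, -106.3, 90.9]
orientation: [0.029, 1.0, -0.0, 0.006]
ft_force: [1.4, -0.5, 1.6]
gripper_width: 0.997
```

Run:
```python
from h import *
wshot('w7'); f,c=load('w7'); m=white(f,140,50)
n,l,st,ce=cv2.connectedComponentsWithStats(m)
for i in range(1,n):
    if st[i,4]>40: print(st[i],ce[i].round(), ray(c,ce[i],29).round(1))
goal((438.8,-24.1),94.9)
```

```text
[   34     0   606   130 64971] [328.  54.] [[538.2 -96.1  29. ]]
[  0 123  11  51 379] [  4. 148.] [[ 586.2 -326.9   29. ]]
[  22  130  438  187 9497] [226. 171.] [[ 611.2 -172.9   29. ]]
[412 134  25   5  87] [424. 136.] [[594.3 -32.2  29. ]]
[ 287  181   72  113 2374] [323. 239.] [[ 667.8 -106.9   29. ]]
[160 300  18  13 147] [170. 305.] [[ 717.7 -232.7   29. ]]
[467 300  17  13 148] [473. 305.] [[731.7  10.7  29. ]]
[400 308  36  66 637] [425. 342.] [[764.3 -27.3  29. ]]
[396 317  12  14 112] [401. 325.] [[747.  -47.1  29. ]]
[223 363  30  11 202] [235. 366.] [[ 780.1 -188.4   29. ]]
goal [438.8 -24.1] turn dr z -8.2 then tool lin [189.9  98.4  -1.4] tcp [ 636.4 -105.9   88. ] tilt [ 0.008 -0.    -1.   ] t 11.0833
```

{"fn": "arm_command", "kwargs": {
  "increments": [
    {"linear": [0,0,0],"dr": [0,0,-4.1],"hand": -1},
    {"linear": [0,0,0],"dr": [0,0,-4.1],"hand": -1},
    {"linear": [31.6,16.4,0],"dr": [0,0,0],"hand": -1},
    {"linear": [31.6,16.4,0],"dr": [0,0,0],"hand": -1},
    {"linear": [31.6,16.4,0],"dr": [0,0,0],"hand": -1},
    {"linear": [31.6,16.4,0],"dr": [0,0,0],"hand": -1},
    {"linear": [31.6,16.4,0],"dr": [0,0,0],"hand": -1},
    {"linear": [22,11,0],"dr": [0,0,0],"hand": -1},
    {"linear": [10,5,0],"dr": [0,0,0],"hand": -1},
    {"linear": [0,0,0],"dr": [0,0,0],"hand": -1},
    {"linear": [0,0,0],"dr": [0,0,0],"hand": -1}
  ]
}}

```text
clock: 12.0
position: [436.4, -23.8, 83.9]
orientation: [-0.043, 0.999, 0.0, 0.001]
ft_force: [0.8, 0.2, -0.1]
gripper_width: 0.999
```

```bash
cat >> h.py <<'E'
def findpads(name,near):
    # two pad tops of the clip near `near`: the most robot-ward (tool +x = image top) white bits, from the outline's extreme corners
    f,c=load(name); m=white(f,140,50); n,l,st,ce=cv2.connectedComponentsWithStats(m)
    for i in range(1,n):
        if 300<st[i,4]<8000 and np.linalg.norm(ray(c,ce[i],24)[0,:2]-near)<60:
            print("blob",st[i],ce[i].round(),ray(c,ce[i],24)[0,:2].round())
            g=cv2.erode((l==i).astype(np.uint8),cv2.getStructuringElement(cv2.MORPH_ELLIPSE,(9,9)))
            k,_,s2,c2=cv2.connectedComponentsWithStats(g)
            for j in range(1,k): print("  core",c2[j].round(1),s2[j,4],ray(c,c2[j],24)[0,:2].round(1))
E
python3 - <<'E'
from h import *
_,c=load('w7'); w=ray(c,[(287,186),(359,186)],29); print("A released width over pads",np.linalg.norm(w[0]-w[1]).round(1))
wshot('w8'); findpads('w8',(460,-24)); goal((438.8,-24.1),94.9)
E
```

```text
A released width over pads 52.2
blob [285 200  33 105 575] [301. 248.] [473. -36.]
  core [291.2 205.8] 19 [440.4 -45.4]
blob [322 200  34 106 713] [336. 255.] [476.  -9.]
  core [348.6 206.4] 20 [437.1  -3.6]
goal [438.8 -24.1] turn dr z -0.0 then tool lin [-1.7 -0.1  0. ] tcp [437.1 -24.2  84. ] tilt [ 0.001 -0.    -1.   ] t 12.05
```

{"fn": "arm_command", "kwargs": {
  "increments": [
    {"linear": [-1.7,-0.3,20],"dr": [0,0,0],"hand": -1},
    {"linear": [0,0,30],"dr": [0,0,0],"hand": -1},
    {"linear": [0,0,30],"dr": [0,0,0],"hand": -1},
    {"linear": [0,0,20],"dr": [0,0,0],"hand": -1},
    {"linear": [0,0,10],"dr": [0,0,0],"hand": -1},
    {"linear": [0,0,3],"dr": [0,0,0],"hand": -1},
    {"linear": [0,0,0],"dr": [0,0,0],"hand": -1},
    {"linear": [0,0,0],"dr": [0,0,0],"hand": -1}
  ]
}}

```text
clock: 12.72
position: [439.0, -24.2, -28.3]
orientation: [-0.042, 0.999, -0.0, 0.001]
ft_force: [1.0, 0.3, -0.5]
gripper_width: 1.0
```

Run:
```python
from h import *
goal((438.8,-24.5),94.5); s=bot.state(); print(s["gripper_width"],s["ft_force"])
```

```text
goal [438.8 -24.5] turn dr z 0.3 then tool lin [ 0.2 -0.3 -0. ] tcp [439.  -24.2 -28.3] tilt [ 0.002 -0.    -1.   ] t 12.7167
0.9997417439204397 [ 1.01442718  0.3384867  -0.5296375 ]
```

{"fn": "arm_command", "kwargs": {
  "increments": [
    {"linear": [0,0,1],"dr": [0,0,0],"hand": -0.2},
    {"linear": [0,0,0],"dr": [0,0,0],"hand": 0},
    {"linear": [0,0,0],"dr": [0,0,0],"hand": 0.2},
    {"linear": [0,0,0],"dr": [0,0,0],"hand": 0.4},
    {"linear": [0,0,0],"dr": [0,0,0],"hand": 0.5},
    {"linear": [0,0,0],"dr": [0,0,0],"hand": 0.5},
    {"linear": [0,0,0],"dr": [0,0,0],"hand": 0.5},
    {"linear": [0,0,0],"dr": [0,0,0],"hand": 0.5},
    {"linear": [0,0,0],"dr": [0,0,0],"hand": 0.5}
  ],
  "squeeze": 20
}}

```text
clock: 13.47
position: [438.8, -23.8, -28.3]
orientation: [-0.042, 0.999, 0.0, 0.001]
ft_force: [-2.8, -0.7, 11.5]
gripper_width: 0.538
```

{"fn": "arm_command", "kwargs": {
  "increments": [
    {"linear": [0,0,-6],"dr": [0,0,0],"hand": 0.5},
    {"linear": [0,0,-14],"dr": [0,0,0],"hand": 0.5},
    {"linear": [0,0,-20],"dr": [0,0,0],"hand": 0.5},
    {"linear": [0,0,-20],"dr": [0,0,0],"hand": 0.5},
    {"linear": [0,0,-20],"dr": [0,0,0],"hand": 0.5},
    {"linear": [0,0,-20],"dr": [0,0,0],"hand": 0.5},
    {"linear": [0,0,0],"dr": [0,0,0],"hand": 0.5},
    {"linear": [0,0,0],"dr": [0,0,0],"hand": 0.5}
  ]
}}

```text
clock: 14.13
position: [438.6, -23.7, 71.1]
orientation: [-0.043, 0.999, 0.0, 0.002]
ft_force: [0.4, 1.2, -0.3]
gripper_width: 0.502
```

Run:
```python
from h import *
s=bot.state(); print(s["gripper_width"],s["ft_force"])
c=bot.calibration("top")
print("case sides",ray(c,[(331,128),(421,133)],60).round(),"tray sides",ray(c,[(294,137),(298,192)],30).round())
goal((628,-208),86.7)   # case, right half
goal((652-38,170),94) # tray
```

```text
0.5019063062745844 [ 0.39509763  1.19589138 -0.28146889]
case sides [[ 765.  -32.   60.]
 [ 754. -300.   60.]] tray sides [[745.  80.  30.]
 [574.  64.  30.]]
goal [ 628 -208] turn dr z 8.2 then tool lin [-199.7 -173.1    0.6] tcp [438.6 -23.7  71.1] tilt [ 0.003  0.001 -1.   ] t 14.1333
goal [614 170] turn dr z 0.9 then tool lin [-188.5  181.     0.7] tcp [438.6 -23.7  71.1] tilt [ 0.003  0.001 -1.   ] t 14.1333
```

{"fn": "arm_command", "kwargs": {
  "increments": [
    {"linear": [0,0,0],"dr": [0,0,4.1],"hand": 0.5},
    {"linear": [0,0,0],"dr": [0,0,4.1],"hand": 0.5},
    {"linear": [-12,-10,0],"dr": [0,0,0],"hand": 0.5},
    {"linear": [-26,-22,0],"dr": [0,0,0],"hand": 0.5},
    {"linear": [-28,-25,0],"dr": [0,0,0],"hand": 0.5},
    {"linear": [-28,-25,0],"dr": [0,0,0],"hand": 0.5},
    {"linear": [-28,-25,0],"dr": [0,0,0],"hand": 0.5},
    {"linear": [-28,-25,0],"dr": [0,0,0],"hand": 0.5},
    {"linear": [-26,-22,0],"dr": [0,0,0],"hand": 0.5},
    {"linear": [-16,-13,0],"dr": [0,0,0],"hand": 0.5},
    {"linear": [-7,-6,0],"dr": [0,0,0],"hand": 0.5},
    {"linear": [0,0,0],"dr": [0,0,0],"hand": 0.5}
  ]
}}

```text
clock: 15.13
position: [625.7, -209.9, 68.0]
orientation: [0.03, 1.0, -0.001, -0.001]
ft_force: [-0.8, 0.4, -0.0]
gripper_width: 0.493
```

{"fn": "arm_command", "kwargs": {
  "increments": [
    {"linear": [0,0,10],"dr": [0,0,0],"hand": 0.5},
    {"linear": [0,0,24],"dr": [0,0,0],"hand": 0.5},
    {"linear": [0,0,24],"dr": [0,0,0],"hand": 0.5},
    {"linear": [0,0,18],"dr": [0,0,0],"hand": 0.5},
    {"linear": [0,0,8],"dr": [0,0,0],"hand": 0.5},
    {"linear": [0,0,3],"dr": [0,0,0],"hand": 0.5},
    {"linear": [0,0,0],"dr": [0,0,0],"hand": 0.5},
    {"linear": [0,0,0],"dr": [0,0,0],"hand": 0.5}
  ]
}}

```text
clock: 15.8
position: [626.7, -207.9, -16.1]
orientation: [0.029, 1.0, 0.0, 0.001]
ft_force: [0.1, 0.0, 0.9]
gripper_width: 0.498
```

{"fn": "arm_command", "kwargs": {
  "increments": [
    {"linear": [0,0,3],"dr": [0,0,0],"hand": 0.5},
    {"linear": [0,0,2],"dr": [0,0,0],"hand": 0.5},
    {"linear": [0,0,1.5],"dr": [0,0,0],"hand": 0.5},
    {"linear": [0,0,1],"dr": [0,0,0],"hand": 0.5},
    {"linear": [0,0,0],"dr": [0,0,0],"hand": 0.5},
    {"linear": [0,0,0],"dr": [0,0,0],"hand": 0.5}
  ]
}}

```text
clock: 16.3
position: [626.8, -208.3, -22.6]
orientation: [0.029, 1.0, 0.0, 0.001]
ft_force: [-3.7, 1.7, 8.6]
gripper_width: 0.503
```

Floor contact is felt (8.6 N), so I'll release slowly and lift.

{"fn": "arm_command", "kwargs": {
  "increments": [
    {"linear": [0,0,0],"dr": [0,0,0],"hand": 0.0},
    {"linear": [0,0,0],"dr": [0,0,0],"hand": -0.1},
    {"linear": [0,0,0],"dr": [0,0,0],"hand": -0.2},
    {"linear": [0,0,0],"dr": [0,0,0],"hand": -0.3},
    {"linear": [0,0,0],"dr": [0,0,0],"hand": -0.45},
    {"linear": [0,0,0],"dr": [0,0,0],"hand": -0.6},
    {"linear": [0,0,0],"dr": [0,0,0],"hand": -0.6},
    {"linear": [0,0,-20],"dr": [0,0,0],"hand": -0.6},
    {"linear": [0,0,-30],"dr": [0,0,0],"hand": -0.6},
    {"linear": [0,0,-30],"dr": [0,0,0],"hand": -0.6},
    {"linear": [0,0,-30],"dr": [0,0,0],"hand": -1},
    {"linear": [0,0,0],"dr": [0,0,0],"hand": -1}
  ]
}}

```text
clock: 17.3
position: [630.3, -210.0, 92.5]
orientation: [0.029, 1.0, -0.001, 0.005]
ft_force: [1.0, -0.6, 0.1]
gripper_width: 0.998
```

Run:
```python
from h import *
wshot('w9'); f,c=load('w9'); m=white(f,140,50)
n,l,st,ce=cv2.connectedComponentsWithStats(m)
for i in range(1,n):
    if 1000<st[i,4]<6000: 
        x,y,w=st[i,:3]; q=ray(c,[(x,y+5),(x+w,y+5)],29); print(st[i],ray(c,ce[i],29).round(1),np.linalg.norm(q[0]-q[1]).round(1))
goal((442.3,-223.1),122.5)
```

```text
[  72  102   80   79 4870] [[ 577.8 -355.1   29. ]] 54.9
[ 421  182   79   95 2796] [[ 653.6 -107.8   29. ]] 57.6
[ 289  184   71  112 2289] [[ 662.7 -210.2   29. ]] 51.9
goal [ 442.3 -223.1] turn dr z -35.8 then tool lin [164.8  88.7  -1.3] tcp [ 628.9 -209.3   89.6] tilt [ 0.007 -0.002 -1.   ] t 17.35
```

{"fn": "arm_command", "kwargs": {
  "increments": [
    {"linear": [0,0,0],"dr": [0,0,-6],"hand": -1},
    {"linear": [0,0,0],"dr": [0,0,-6],"hand": -1},
    {"linear": [0,0,0],"dr": [0,0,-6],"hand": -1},
    {"linear": [0,0,0],"dr": [0,0,-6],"hand": -1},
    {"linear": [0,0,0],"dr": [0,0,-6],"hand": -1},
    {"linear": [0,0,0],"dr": [0,0,-5.8],"hand": -1},
    {"linear": [32,18,0],"dr": [0,0,0],"hand": -1},
    {"linear": [32,18,0],"dr": [0,0,0],"hand": -1},
    {"linear": [32,18,0],"dr": [0,0,0],"hand": -1},
    {"linear": [32,18,0],"dr": [0,0,0],"hand": -1},
    {"linear": [22,10,0],"dr": [0,0,0],"hand": -1},
    {"linear": [10,5,0],"dr": [0,0,0],"hand": -1}
  ]
}}

```text
clock: 18.35
position: [440.1, -220.9, 84.0]
orientation: [-0.278, 0.96, 0.001, -0.001]
ft_force: [0.4, -0.8, -0.6]
gripper_width: 1.004
```

{"fn": "arm_command", "kwargs": {
  "increments": [
    {"linear": [0,0,0],"dr": [0,0,0],"hand": -1},
    {"linear": [0,0,0],"dr": [0,0,0],"hand": -1}
  ]
}}

```text
clock: 18.52
position: [445.1, -220.4, 85.3]
orientation: [-0.28, 0.96, 0.0, 0.001]
ft_force: [0.4, -0.4, -0.6]
gripper_width: 1.007
```

Run:
```python
from h import *
wshot('w10'); findpads('w10',(460,-215)); goal((442.3,-223.1),122.5)
```

```text
blob [326 193  32 107 692] [340. 250.] [ 470. -188.]
  core [350.4 199.2] 20 [ 431.6 -203.4]
blob [287 194  35 106 561] [304. 242.] [ 478. -214.]
  core [293.3 200.1] 15 [ 454.6 -238.3]
goal [ 442.3 -223.1] turn dr z 0.0 then tool lin [ 4.6 -0.5 -0. ] tcp [ 445.9 -220.3   85.4] tilt [ 0.001 -0.    -1.   ] t 18.5667
```

{"fn": "arm_command", "kwargs": {
  "increments": [
    {"linear": [2.6,1.1,20],"dr": [0,0,-0.9],"hand": -1},
    {"linear": [0,0,30],"dr": [0,0,0],"hand": -1},
    {"linear": [0,0,30],"dr": [0,0,0],"hand": -1},
    {"linear": [0,0,20],"dr": [0,0,0],"hand": -1},
    {"linear": [0,0,10],"dr": [0,0,0],"hand": -1},
    {"linear": [0,0,4],"dr": [0,0,0],"hand": -1},
    {"linear": [0,0,0],"dr": [0,0,0],"hand": -1},
    {"linear": [0,0,0],"dr": [0,0,0],"hand": -1}
  ]
}}

```text
clock: 19.23
position: [443.1, -221.5, -27.8]
orientation: [-0.287, 0.958, -0.001, 0.001]
ft_force: [0.5, -0.2, 0.5]
gripper_width: 1.0
```

Run:
```python
from h import *
goal((443.1,-220.9),123.4); s=bot.state(); print(s["gripper_width"],s["ft_force"])
```

```text
goal [ 443.1 -220.9] turn dr z -0.0 then tool lin [-0.4  0.5 -0. ] tcp [ 443.1 -221.5  -27.8] tilt [ 0.002 -0.001 -1.   ] t 19.2333
0.9997000029856251 [ 0.51489077 -0.15246809  0.49536827]
```

{"fn": "arm_command", "kwargs": {
  "increments": [
    {"linear": [-0.4,0.5,-1],"dr": [0,0,0],"hand": -0.2},
    {"linear": [0,0,0],"dr": [0,0,0],"hand": 0},
    {"linear": [0,0,0],"dr": [0,0,0],"hand": 0.2},
    {"linear": [0,0,0],"dr": [0,0,0],"hand": 0.4},
    {"linear": [0,0,0],"dr": [0,0,0],"hand": 0.5},
    {"linear": [0,0,0],"dr": [0,0,0],"hand": 0.5},
    {"linear": [0,0,0],"dr": [0,0,0],"hand": 0.5},
    {"linear": [0,0,0],"dr": [0,0,0],"hand": 0.5},
    {"linear": [0,0,0],"dr": [0,0,0],"hand": 0.5}
  ],
  "squeeze": 20
}}

```text
clock: 19.98
position: [443.4, -221.5, -25.6]
orientation: [-0.287, 0.958, -0.001, 0.001]
ft_force: [-2.6, 0.4, 8.9]
gripper_width: 0.348
```

{"fn": "arm_command", "kwargs": {
  "increments": [
    {"linear": [0,0,-6],"dr": [0,0,0],"hand": 0.5},
    {"linear": [0,0,-14],"dr": [0,0,0],"hand": 0.5},
    {"linear": [0,0,-20],"dr": [0,0,0],"hand": 0.5},
    {"linear": [0,0,-20],"dr": [0,0,0],"hand": 0.5},
    {"linear": [0,0,-20],"dr": [0,0,0],"hand": 0.5},
    {"linear": [0,0,-20],"dr": [0,0,0],"hand": 0.5},
    {"linear": [0,0,0],"dr": [0,0,0],"hand": 0.5},
    {"linear": [0,0,0],"dr": [0,0,0],"hand": 0.5}
  ]
}}

```text
clock: 20.65
position: [442.6, -220.7, 73.7]
orientation: [-0.287, 0.958, -0.001, 0.001]
ft_force: [0.9, 0.6, -0.7]
gripper_width: 0.345
```

Run:
```python
from h import *
s=bot.state(); print(s["gripper_width"],s["ft_force"])
goal((614,170),94)
```

```text
0.34501782709436213 [ 0.89246321  0.59130849 -0.67201425]
goal [614 170] turn dr z 29.4 then tool lin [-1.982e+02  3.778e+02 -3.000e-01] tcp [ 442.6 -220.7   73.7] tilt [ 0.003 -0.    -1.   ] t 20.65
```

{"fn": "arm_command", "kwargs": {
  "increments": [
    {"linear": [0,0,0],"dr": [0,0,5.9],"hand": 0.5},
    {"linear": [0,0,0],"dr": [0,0,5.9],"hand": 0.5},
    {"linear": [0,0,0],"dr": [0,0,5.9],"hand": 0.5},
    {"linear": [0,0,0],"dr": [0,0,5.9],"hand": 0.5},
    {"linear": [0,0,0],"dr": [0,0,5.8],"hand": 0.5},
    {"linear": [-8,15,0],"dr": [0,0,0],"hand": 0.5},
    {"linear": [-15,29,0],"dr": [0,0,0],"hand": 0.5},
    {"linear": [-16,30,0],"dr": [0,0,0],"hand": 0.5},
    {"linear": [-16,30,0],"dr": [0,0,0],"hand": 0.5},
    {"linear": [-16,30,0],"dr": [0,0,0],"hand": 0.5},
    {"linear": [-16,30,0],"dr": [0,0,0],"hand": 0.5},
    {"linear": [-16,30,0],"dr": [0,0,0],"hand": 0.5}
  ]
}}

```text
clock: 21.65
position: [530.2, -18.2, 71.0]
orientation: [-0.035, 0.999, 0.0, -0.001]
ft_force: [-0.1, -0.1, -0.0]
gripper_width: 0.344
```

{"fn": "arm_command", "kwargs": {
  "increments": [
    {"linear": [-16,30,0],"dr": [0,0,0],"hand": 0.5},
    {"linear": [-16,30,0],"dr": [0,0,0],"hand": 0.5},
    {"linear": [-16,30,0],"dr": [0,0,0],"hand": 0.5},
    {"linear": [-16,30,0],"dr": [0,0,0],"hand": 0.5},
    {"linear": [-16,30,0],"dr": [0,0,0],"hand": 0.5},
    {"linear": [-10,22,0],"dr": [0,0,0],"hand": 0.5},
    {"linear": [-5,10,0],"dr": [0,0,0],"hand": 0.5},
    {"linear": [0,0,0],"dr": [0,0,0],"hand": 0.5},
    {"linear": [0,0,0],"dr": [0,0,0],"hand": 0.5}
  ]
}}

```text
clock: 22.4
position: [612.3, 166.9, 71.1]
orientation: [-0.035, 0.999, -0.001, -0.001]
ft_force: [0.7, -0.4, -0.6]
gripper_width: 0.35
```

Run:
```python
from h import *
s=bot.state(); print(s["gripper_width"],s["ft_force"])
goal((614,166),94)
```

```text
0.3502477507702735 [ 0.70470514 -0.44911749 -0.62208912]
goal [614 166] turn dr z -0.0 then tool lin [-1.7 -1.  -0. ] tcp [612.3 166.9  71.1] tilt [-0.002 -0.002 -1.   ] t 22.4
```

{"fn": "arm_command", "kwargs": {
  "increments": [
    {"linear": [-1.5,-1,10],"dr": [0,0,0],"hand": 0.5},
    {"linear": [0,0,24],"dr": [0,0,0],"hand": 0.5},
    {"linear": [0,0,24],"dr": [0,0,0],"hand": 0.5},
    {"linear": [0,0,18],"dr": [0,0,0],"hand": 0.5},
    {"linear": [0,0,8],"dr": [0,0,0],"hand": 0.5},
    {"linear": [0,0,0],"dr": [0,0,0],"hand": 0.5},
    {"linear": [0,0,0],"dr": [0,0,0],"hand": 0.5},
    {"linear": [0,0,2],"dr": [0,0,0],"hand": 0.5},
    {"linear": [0,0,2],"dr": [0,0,0],"hand": 0.5},
    {"linear": [0,0,1],"dr": [0,0,0],"hand": 0.5},
    {"linear": [0,0,0],"dr": [0,0,0],"hand": 0.5},
    {"linear": [0,0,0],"dr": [0,0,0],"hand": 0.5}
  ]
}}

```text
clock: 23.4
position: [615.0, 167.6, -16.2]
orientation: [-0.035, 0.999, 0.0, 0.0]
ft_force: [0.4, -0.5, -0.1]
gripper_width: 0.343
```

{"fn": "arm_command", "kwargs": {
  "increments": [
    {"linear": [0,0,1],"dr": [0,0,0],"hand": 0.5},
    {"linear": [0,0,1],"dr": [0,0,0],"hand": 0.5},
    {"linear": [0,0,1],"dr": [0,0,0],"hand": 0.5},
    {"linear": [0,0,0],"dr": [0,0,0],"hand": 0.5},
    {"linear": [0,0,0],"dr": [0,0,0],"hand": 0.5}
  ]
}}

```text
clock: 23.82
position: [615.0, 167.6, -18.4]
orientation: [-0.035, 0.999, 0.0, 0.0]
ft_force: [-2.6, -0.3, 5.0]
gripper_width: 0.345
```

Floor contact again (5 N), so I'll open slowly, lift and check all three.

{"fn": "arm_command", "kwargs": {
  "increments": [
    {"linear": [0,0,0],"dr": [0,0,0],"hand": 0.3},
    {"linear": [0,0,0],"dr": [0,0,0],"hand": 0.1},
    {"linear": [0,0,0],"dr": [0,0,0],"hand": -0.1},
    {"linear": [0,0,0],"dr": [0,0,0],"hand": -0.3},
    {"linear": [0,0,0],"dr": [0,0,0],"hand": -0.3},
    {"linear": [0,0,0],"dr": [0,0,0],"hand": -0.3},
    {"linear": [0,0,-15],"dr": [0,0,0],"hand": -0.3},
    {"linear": [0,0,-30],"dr": [0,0,0],"hand": -0.3},
    {"linear": [0,0,-30],"dr": [0,0,0],"hand": -0.3},
    {"linear": [0,0,-40],"dr": [0,0,0],"hand": -1},
    {"linear": [0,0,-40],"dr": [0,0,0],"hand": -1},
    {"linear": [40,0,0],"dr": [0,0,0],"hand": -1}
  ]
}}

```text
clock: 24.82
position: [586.9, 166.1, 146.1]
orientation: [-0.033, 0.999, 0.002, 0.011]
ft_force: [1.5, -0.1, 3.2]
gripper_width: 0.998
```

{"fn": "arm_command", "kwargs": {
  "increments": [
    {"linear": [40,0,0],"dr": [0,0,0],"hand": -1},
    {"linear": [40,0,0],"dr": [0,0,0],"hand": -1},
    {"linear": [0,0,0],"dr": [0,0,0],"hand": -1},
    {"linear": [0,0,0],"dr": [0,0,0],"hand": -1}
  ]
}}

```text
clock: 25.15
position: [492.9, 159.1, 135.3]
orientation: [-0.035, 0.999, 0.0, -0.0]
ft_force: [0.9, 0.3, 0.5]
gripper_width: 1.0
```

Run:
```python
from h import *
wshot('w11'); f,c=load('w11'); m=white(f,140,50)
n,l,st,ce=cv2.connectedComponentsWithStats(m)
for i in range(1,n):
    if 300<st[i,4]<6000: 
        x,y,w=st[i,:3]; q=ray(c,[(x,y+4),(x+w,y+4)],31); print(st[i],ray(c,ce[i],31).round(1),np.linalg.norm(q[0]-q[1]).round(1))
t=bot.grab_frame("top")[:,:,::-1]
a=cv2.resize(t[100:280,150:480],None,fx=2.4,fy=2.4,interpolation=cv2.INTER_CUBIC)[:,:792]
b=cv2.resize(f[:,:,::-1],(266,166)); a=a[:430]
cv2.imwrite("pics/end.png",np.vstack([a,np.pad(b,((0,0),(0,a.shape[1]-266),(0,0)))]))
```

```text
[ 571  117   69   78 4044] [[445.3 395.5  31. ]] 55.9
[  0 291  99  35 882] [[620.1 -82.6  31. ]] 92.4
[300 300  26  59 394] [[643.4 159.8  31. ]] 24.5
```

View pics/end.png

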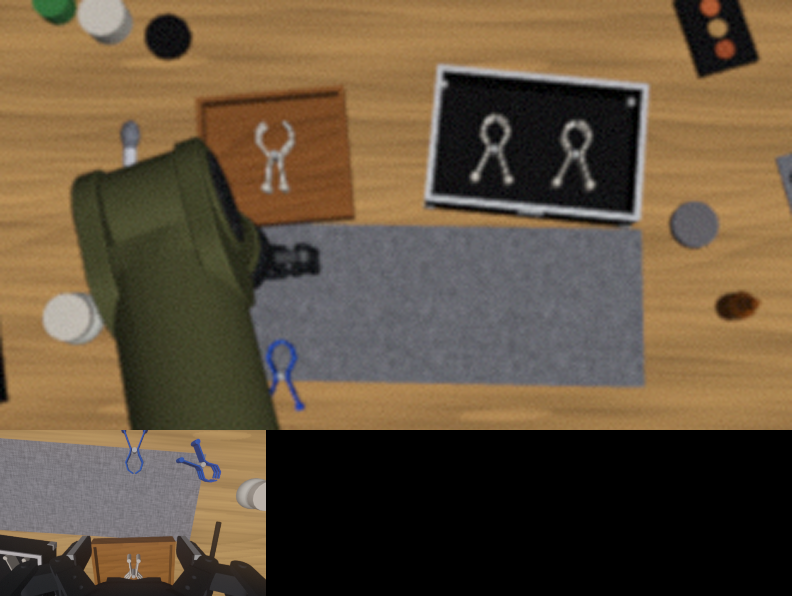

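The final view shows both stiff clips shut in the case at (490,148) and (575,155), and the soft clip with claws open in the tray at (275,155). The gripper is clear.

```bash
python3 -c "
from bench import bot
print(bot.job_done(), bot.state()['clock'])"
```

```text
the job is handed in; nothing more can be done
the job is handed in; nothing more can be done
```

I sorted all three clips and handed the job in about 25 s into the 72 s limit. I don't know the verdict, because the hand-in reports none.

- **Stiff clips:** the left and middle clips stopped at about 45–46 mm over the pads under 20 N. I laid both in the black case, and they sprang back to about 52 mm when released.
- **Soft clip:** the right-hand clip gave way to about 29 mm by the gripper reading and is in the wooden tray. The last view shows it still pressed in, with its claws open.
- **Setting down:** I lowered each clip until I felt 5–9 N of contact with the floor of the box, then opened the fingers slowly.
- **Other things:** the last view shows the jar, dropper bottle and compact looking where they were. The arm partly hid the brush and one of the blue look-alikes, and I checked these by eye only.

These checks disagreed:
- **Fingertip position:** the real fingertips sat about 36 mm behind the reported TCP. My first squeeze therefore closed above the first clip without touching it. The wrist and scene views both showed this, and I went deeper for every grasp after that.
- **Gripper width:** while I carried the stiff clips, the reading dropped to about 42 mm and then stayed there. The soft clip read 29 mm, not the stated 33 mm, so the scale is a few mm off. The two kinds were still easy to tell apart.

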